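# Shunt a fresh candle into the trimming bay

### The arm

A 6-joint arm with a two-finger parallel gripper is mounted at the origin on the work surface. World frame = base frame: x ahead of the robot, y to its left, z up, the work surface at z = 0. Lengths are in mm, angles in degrees, forces in N, time in s.
With the tool pointing down it reaches from about 350 to 850 mm from the base axis. Payload 8.1 kg.
Tool frame: the origin (TCP) lies on the mounting face of the last link; the fingertips stand 173 mm ahead of it and the grasp point (between the pads) lies 155 mm ahead of it; z points along the fingers, y is the direction in which the jaws open and shut (so a half turn about z gives the same grasp; the last joint's range is limited). The gripper opens to 85 mm and grips with 20 to 120 N. Pads are 22 mm wide; open, the fingers measure 114 mm over their backs; the gripper's body (76 mm by 85 mm) begins 54 mm behind the grasp point. The pads swing forward as they close: fully open they stand 13 mm farther back than shut.
Start: joints at [71.711, 7.471, 85.268, -0, 87.261, -4.893], TCP at [138.983, 583.687, 404.692] pointing down, gripper open.
Joint ranges: [-169.43, 169.43], [-51.17, 129.36], [1.28, 143.12], [-76.62, 256.62], [0, 156.53], [-152.29, 152.29]. Speed limits (degrees/s): [136.94, 136.94, 159.86, 180, 180, 180].

### API

Orientations are given as [roll, pitch, yaw] about the fixed x, y, z axes, in that order (R = Rz(yaw) Ry(pitch) Rx(roll)).
In Python, from bench import * gives the robot as it stands.
- The arm moves only by the shell command python3 -m jog 'ROWS' [FORCE]. ROWS is JSON, a list of rows, each an object of numbers: "tx", "ty", "tz": the shift along the tool's x, y, z as a fraction of full scale; "ax", "ay", "az": the turn, a rotation vector about the tool's x, y, z as a fraction of full scale; "hand": the opening, from 0 (shut) to 1 (fully open). A call has 1 to 5 rows; each row is the pose to reach, as a shift and turn from the pose commanded when the call began, along the tool's axes at that moment; what a row does not reach only later rows make up. Full scale, the value 1, is 150 mm for a shift and 45 degrees for a turn. A row lasts 1/12 s, in which the tool goes at most 41.7 mm and 7.16 degrees, less where a joint would pass 70% of its speed; a pose out of reach is approached as far as the arm can. A call with a number of a shift or a turn outside -1 to 1 is refused whole. A call with a gripper value outside its range is refused whole. The fingers move at their own pace and stop on an object; FORCE is the grip in N (left out, the last holds). Time passes only in rows, so rows that repeat a pose let the fingers close. It gives the time, the measured TCP pose, the force and the opening at its end, in the units of the state.
- sense(): the state, without advancing time (a new reading comes with each control period).
- snapshot(name): name is "side" or "top" or "wrist"; returns a dict with "pixels" (480x640x3 uint8, red, green, blue), "z_map" (480x640 float32, mm along the optical axis (not along the pixel's ray), 0 where there is no reading), "intrinsics" (3x3 intrinsics, pixels), "R" (3x3) and "t" (3): a world point X has camera coordinates R X + t. Camera axes: x right, y down, z forward; pixel columns grow to the right and rows downward; lengths in mm; the calibration is good to about 2 mm. A picture is of the moment at which its call begins.
- hand_in(): hands the job in, once; it reports no verdict.
The state is a dict: "time": time; "joint_pos": joint angles; "qd": joint speeds; "joint_efforts": joint torques, N m; "tool_pos": TCP position; "tcp_rot": TCP orientation; "ft_force": force on the tool from outside, world axes, zero at the start; "wrist_torque": the same for the moment, N m; "finger_gap": finger opening in mm.
Only numpy, scipy, OpenCV 4.12 (cv2) and the standard library are available. Lean on these libraries where they do the work, as an engineer would, in place of code of your own. Each camera call takes 0.05 s, during which the arm holds its last target.

### The job

With the fingertips, push the yellow round carrier along the L-shaped slot of the aluminium plate: along the long leg to the corner, then sideways along the short leg until it is fully home against the end of the slot in the green bay. The purple candle standing in the carrier is still soft: do not touch, lift or tip it, it just rides along. Leave everything else where it stands.

Things in the scene. Friction and masses are not known exactly. Their poses are not given: they have to be found in the camera images.
- fixture: Fixed aluminium plate, 220 x 190 mm (along its own x and y), 20 mm high. Origin at the centre of its underside, z up. An 18 mm wide L-shaped slot (black inside) guides the carrier: its centre can go along the plate's +x from (-50, -40) mm (start end) to (50, -40) mm (corner), then along +y to (50, 40) mm (home), with 2 mm of play and firm stops at corner and ends. Position and heading vary.
- carrier: Yellow dish, 96 mm outside diameter, 26 mm high (its top 8 mm a rim 5 mm thick), 0.25 kg, too wide to grip. Origin at the centre of its underside, which slides on the plate's top (its side spans 20 to 46 mm above the table). A 14 mm pin below runs captive in the slot. Push 2 to 6 N, more to break loose; stays where left. Starts in the long leg, plate y = -40 mm, 0 to 25 mm from the start end.
- candle_center (a point): Centre of the soft purple candle, a cylinder 78 mm in diameter and 40 mm high standing loose in the carrier with about 4 mm of play around it; its top is 78 mm above the table, and a thin wick stands 10 mm above that.
- home_mark (a point): Point on the plate's top face (20 mm above the table), at plate (50, 40) mm: where the carrier's origin lies when fully home. The plate top is painted green around it. Beside it, at plate (50, 125) mm, stands a fixed grey trimming unit, 60 x 50 x 72 mm high, its steel blade folded away from the plate.
- tin_mid (a point): Centre of a small round steel tin with a copper lid, 44 mm diameter, 34 mm high, standing loose on the plate's top, in the inside of the L near plate (-70, 62) mm. Leave alone.
- violet_mid (a point): Centre of a loose upright violet pillar candle, 58 mm diameter, 90 mm high, on the table to the plate's +y side. Leave alone.
- green_mid (a point): Centre of a loose upright green pillar candle, 52 mm diameter, 100 mm high, on the table to the plate's +y side. Leave alone.
- dispenser_mid (a point): A yellow tape dispenser, 150 x 60 mm, about 81 mm high, loose on the table to the plate's -y side; point on its middle, 30 mm up. Leave alone.
- scraper_grip (a point): Point on the wooden handle, 10 mm up, of a loose flat scraper, 200 mm long, 65 mm wide blade, lying across the far (+x) side of the plate on the table. Leave alone.
- jar_mid (a point): Centre of a loose amber glass jar, 60 mm diameter, 75 mm high, beyond the plate. Leave alone.
- stub_mid (a point): Centre of a loose short ivory candle, 60 mm diameter, 60 mm high, on the table to the plate's -y side. Leave alone.
- candle: The same candle; origin at the centre of its underside, 18 mm above the carrier's underside.
Mind the look-alikes: they are no part of the job. Leave any black look-alike of the carrier alone. What is shaped like the candle but pink is not meant.

How it is judged:
By the outcome, as a careful person would: the job done as asked, in the order asked, and still so for the second after the job is handed in, with the robot touching nothing.
It also fails if it takes over 48 s, if anything falls off the work surface, if the arm or the gripper's body presses on something with over 40 N, if the wrist force passes 120 N, or if a joint passes its speed limit or range.

## Working session

There is one attempt and no reset: what is moved stays moved. The work goes in short steps, Python scripts to look and compute and a shell command to move; the robot and the scene stay as the last step left them, time stands still between calls to the robot, and variables do not carry over. Pictures are saved under pics/ and viewed, and the job is handed in when it is done.

```bash
ls; mkdir -p pics; python3 - <<'E'
from bench import *
import cv2,numpy as np
print(sense())
for n in ("top","side"):
    s=snapshot(n); cv2.imwrite(f"pics/{n}0.png",s["pixels"][:,:,::-1]); np.savez(f"pics/{n}0.npz",**s)
    print(n,s["intrinsics"].tolist(),np.round(s["R"],3).tolist(),s["t"].tolist())
E
```

```text
pics
{'time': 0.0, 'joint_pos': array([ 7.17107773e+01,  7.51719681e+00,  8.53294174e+01, -8.27667219e-04,
        8.72624072e+01, -4.89479866e+00]), 'qd': array([ 0.04550059,  0.02905449, -0.04747099,  0.12291045, -0.15940023,
       -0.03677588]), 'joint_efforts': array([ 2.66584226e-03, -5.69408834e+01, -5.00549591e+01,  1.08050128e-05,
        1.49672624e-02,  4.32974147e-06]), 'tool_pos': array([138.91815386, 583.46012029, 403.6210328 ]), 'tcp_rot': array([-1.79891306e+02, -8.47876981e-03,  1.66605608e+02]), 'ft_force': array([0.87749232, 0.10122349, 0.42269134]), 'wrist_torque': array([0.02814192, 0.01843197, 0.01810267]), 'finger_gap': 85.39228855940354}
top [[524.9762973227225, 0.0, 318.6592098713033], [0.0, 524.9762973227225, 235.3827638884219], [0.0, 0.0, 1.0]] [[0.005, -1.0, -0.017], [-0.996, -0.003, -0.087], [0.087, 0.018, -0.996]] [53.48352390144912, 573.7604799909478, 1098.901205412781]
side [[522.387929789898, 0.0, 318.1027537531264], [0.0, 522.387929789898, 236.68312663766474], [0.0, 0.0, 1.0]] [[0.996, -0.091, -0.009], [-0.071, -0.712, -0.699], [0.057, 0.696, -0.715]] [-538.3396466166332, 126.57159658206868, 1127.9395860952136]
```

View pics/top0.png

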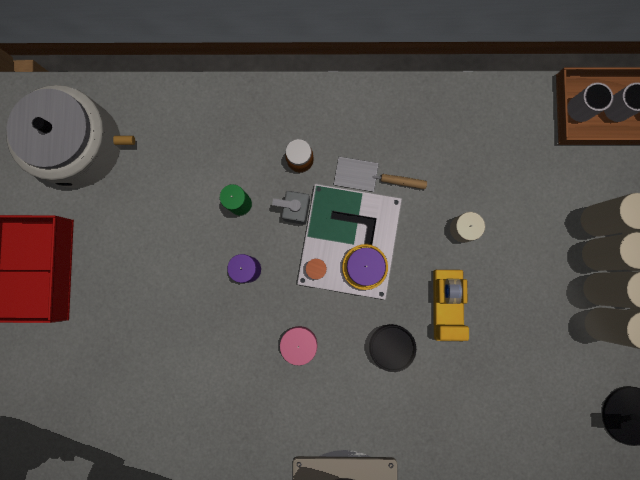

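View pics/side0.png

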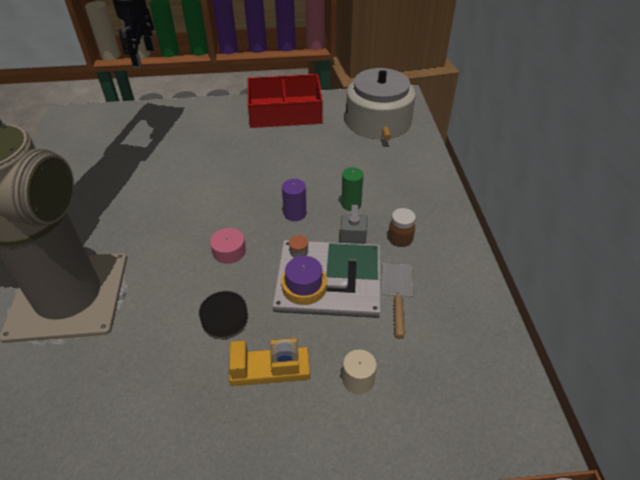

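Carrier candidates in the top view are the yellow ring (366,267), the black dish (392,347) and the yellow dispenser (450,305). Candle candidates are the purple disc in the ring (366,267), the violet pillar (243,268) and the pink disc (298,346). By the description I choose the yellow ring with the purple disc at (366,267). Next I measure it and check a close crop.

```bash
cat > h.py <<'E'
import cv2,numpy as np
def ray(s,uv,z):
    K,R,t=s["intrinsics"],s["R"],s["t"]
    c=-R.T@t; d=R.T@np.linalg.solve(K,[uv[0],uv[1],1]); return c+d*(z-c[2])/d[2]
def hsv(s): return cv2.cvtColor(s["pixels"],cv2.COLOR_RGB2HSV)
def biggest(m):
    cs,_=cv2.findContours(m,cv2.RETR_EXTERNAL,cv2.CHAIN_APPROX_NONE); return max(cs,key=cv2.contourArea)
def project(s,X):
    p=s["intrinsics"]@(s["R"]@np.array(X)+s["t"]); return p[:2]/p[2]
E
python3 - <<'E'
from h import *
s=dict(np.load("pics/top0.npz")); im=s["pixels"]; H=hsv(s)
roi=np.zeros((480,640),np.uint8); roi[170:310,285:410]=255
# yellow ring
def m(lo,hi): return cv2.inRange(H,np.array(lo),np.array(hi))&roi
ye=m([15,120,80],[35,255,255])
c=biggest(ye); e=cv2.fitEllipse(c); print("ring",e,ray(s,e[0],46))
pu=m([120,80,40],[150,255,255]); e2=cv2.fitEllipse(biggest(pu)); print("candle",e2,ray(s,e2[0],78))
gr=m([65,60,30],[95,255,200]); print("green",cv2.minAreaRect(biggest(gr)))
pl=m([0,0,120],[180,60,255]); al=cv2.morphologyEx(pl|gr|ye|pu,cv2.MORPH_CLOSE,np.ones((9,9)))
al=cv2.morphologyEx(al,cv2.MORPH_OPEN,np.ones((11,11)))
r=cv2.minAreaRect(biggest(al)); print("plate",r)
b=cv2.boxPoints(r); W=np.array([ray(s,p,20) for p in b]); print(b,W.round(1)); print(W.mean(0), [np.linalg.norm(W[i]-W[i-1]) for i in range(4)])
v=im.copy(); cv2.polylines(v,[b.astype(int)],1,(255,0,0),1); cv2.ellipse(v,e,(0,255,255),1)
cv2.imwrite("pics/crop.png",cv2.resize(v[160:320,260:480],None,fx=3.5,fy=3.5,interpolation=cv2.INTER_CUBIC)[:,:,::-1])
E
```

```text
ring ((364.5201110839844, 266.7066955566406), (44.6446533203125, 45.18566131591797), 86.62411499023438) [506.39092204 -40.63336613  46.        ]
candle ((365.6303405761719, 266.216064453125), (36.60945510864258, 37.4471435546875), 78.2005844116211) [506.49496251 -40.65440703  78.        ]
green ((334.6091003417969, 214.4670867919922), (46.55448913574219, 51.4138298034668), 9.7824068069458)
plate ((351.5540771484375, 229.67567443847656), (89.104248046875, 125.76522827148438), 9.462321281433105)
[[297.2703  284.3784 ]
 [317.94595 160.32433]
 [405.83786 174.97296]
 [385.1622  299.02704]] [[ 468.8  101.1   20. ]
 [ 738.3   58.3   20. ]
 [ 706.1 -132.4   20. ]
 [ 438.7  -86.1   20. ]]
[587.97419561 -14.76489336  20.        ] [np.float64(189.6115384283961), np.float64(272.85735086647304), np.float64(193.44316613323352), np.float64(271.40707233033197)]
```

View pics/crop.png

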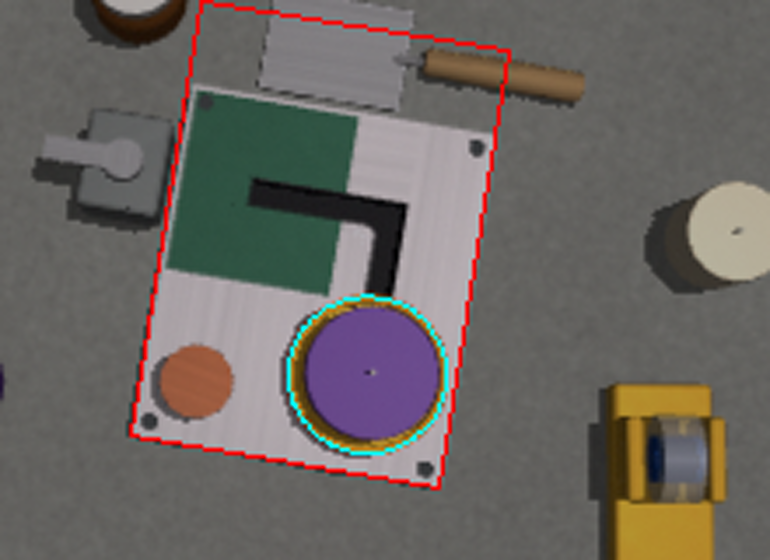

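The crop confirms the yellow dish with the purple candle and wick, at crop pixel (368,372). The scraper blade merged into the plate mask, so I'll refit the plate.

```bash
python3 - <<'E'
from h import *
s=dict(np.load("pics/top0.npz")); H=hsv(s)
roi=np.zeros((480,640),np.uint8); cv2.fillPoly(roi,[np.array([[308,184],[410,196],[395,310],[285,292]])],255)
print(H[195:205,390],H[170,355],H[190:194,360])
W=[ray(s,p,20) for p in [(315.7,184.3),(401.4,197.7),(385.1,299.1),(297.1,284.3)]]
W=np.array(W);print("hand",W.round(1),W.mean(0),[np.linalg.norm(W[i]-W[i-1]) for i in range(4)])
m=cv2.inRange(H,np.array([0,0,160]),np.array([180,60,255]))|cv2.inRange(H,np.array([65,60,30]),np.array([95,255,200]))
m&=roi; m=cv2.morphologyEx(m,cv2.MORPH_CLOSE,np.ones((7,7)))
c=cv2.convexHull(biggest(m)); r=cv2.minAreaRect(c); b=cv2.boxPoints(r)
W=np.array([ray(s,p,20) for p in b]);print("rect",b,W.round(1),W.mean(0).round(1),[np.linalg.norm(W[i]-W[i-1]) for i in range(4)])
# slot angles via black mask
k=cv2.inRange(H,np.array([0,0,0]),np.array([180,255,45]))&roi
ys,xs=np.nonzero(k); P=np.array([ray(s,p,20)[:2] for p in zip(xs,ys)])
C=W.mean(0)[:2]; 
e=W[np.argsort(W[:,0])]; d=(e[2:].mean(0)-e[:2].mean(0))[:2]; a=np.arctan2(d[1],d[0]); print("heading",np.degrees(a))
R=np.array([[np.cos(a),-np.sin(a)],[np.sin(a),np.cos(a)]])
L=(P-C)@R; 
print(L.shape,L.min(0),L.max(0)); A=L[(L[:,1]>-20)&(L[:,1]<40)&(L[:,0]>30)];print("short leg x mean",A[:,0].mean(),A.min(0),A.max(0), np.polyfit(A[:,1],A[:,0],1))
B=L[(L[:,0]<38)&(L[:,0]>10)];print("long leg y",B[:,1].mean())
for n,q in dict(carrier=(506.4,-40.6),candle=(506.5,-40.65)).items(): print(n,(np.array(q)-C)@R)
for q in [(-120,-40),(50,-40),(50,40),(50,-110)]: print(q,R@np.array(q)+C)
E
```

```text
[[ 30   7 105]
 [  8   8 128]
 [169  12 173]
 [167  13 173]
 [169  12 173]
 [165  12 174]
 [165  12 174]
 [165  12 175]
 [167  13 176]
 [163  13 175]] [160   6 131] [[ 20   7 104]
 [  0   8 129]
 [170   9 166]
 [ 75  66 100]]
hand [[ 685.3   62.9   20. ]
 [ 656.3 -122.4   20. ]
 [ 438.6  -85.9   20. ]
 [ 468.9  101.5   20. ]] [562.296467   -10.97806822  20.        ] [np.float64(219.79995430669337), np.float64(187.58812506528798), np.float64(220.805206286702), np.float64(189.89218464497256)]
rect [[297.4865  284.08112]
 [314.1892  183.86488]
 [401.43243 198.4054 ]
 [384.72974 298.62164]] [[ 469.4  100.7   20. ]
 [ 686.3   66.2   20. ]
 [ 654.8 -122.5   20. ]
 [ 439.6  -85.2   20. ]] [562.5 -10.2  20. ] [np.float64(188.2255108706781), np.float64(219.59131515166186), np.float64(191.2857271367878), np.float64(218.43707853840988)]
heading -9.432808715490042
(499, 2) [-74.49239387 -47.62407553] [ 74.99442299 112.10871522]
short leg x mean 50.2849829818142 [ 42.09072904 -19.70810301] [58.55235069 39.79334191] [-2.12441830e-03  5.03068092e+01]
long leg y -14.665361281419461
carrier [-50.37421033 -39.20465797]
candle [-50.26736794 -39.2375928 ]
(-120, -40) [437.58530782 -29.9735568 ]
(50, -40) [605.28664876 -57.8350041 ]
(50, 40) [618.39791808  21.08327399]
(50, -110) [ 593.81428811 -126.88849743]
```

```bash
python3 -m jog '[{"tx":-0.7,"ty":-0.88,"az":-0.09,"hand":0},{"tx":-0.7,"ty":-0.88,"az":-0.09,"hand":0},{"tx":-0.7,"ty":-0.88,"az":-0.09,"hand":0},{"tx":-0.7,"ty":-0.88,"az":-0.09,"hand":0},{"tx":-0.7,"ty":-0.88,"az":-0.09,"hand":0}]' 40
cat > w.py <<'E'
from bench import *
import numpy as np,sys
from scipy.spatial.transform import Rotation as Ro
# target plate coords x y, tip z -> remaining shift in tool axes/150
a=np.radians(-9.43);C=np.array([562.4,-10.6]);R=np.array([[np.cos(a),-np.sin(a)],[np.sin(a),np.cos(a)]])
s=sense(); p=s["tool_pos"]; r=Ro.from_euler("xyz",s["tcp_rot"],degrees=True)
tip=p+r.apply([0,0,173])
print("t",round(s["time"],2),"tip plate",((tip[:2]-C)@R).round(1),"z",tip[2].round(1),"rot",s["tcp_rot"].round(2),"F",s["ft_force"].round(1),"Fplate",(s["ft_force"][:2]@R).round(1),"gap",round(s["finger_gap"],1),"q",s["joint_pos"].round(0))
if len(sys.argv)>3:
    x,y,z=map(float,sys.argv[1:4]); d=np.r_[R@[x,y]+C,z]-tip
    print("shift",(r.inv().apply(d)/150).round(3), "yaw err",170.57-s["tcp_rot"][2])
E
python3 w.py -125 -40 231
```

```text
t 0.1 tip plate [-515.2  516.4] z 230.7 rot [-1.7991e+02 -1.0000e-02  1.6660e+02] F [-1.   0.3 -0.1] Fplate [-1.   0.2] gap 85.9 q [72.  8. 85.  0. 87. -5.]
shift [-2.851 -3.521  0.004] yaw err 3.9653924936528995invalid input at $[0]: expected keys tx, ty, tz, ax, ay, az, hand
```

```bash
python3 -m jog '[{"tx":-0.7,"ty":-0.88,"tz":0,"ax":0,"ay":0,"az":-0.09,"hand":0},{"tx":-0.7,"ty":-0.88,"tz":0,"ax":0,"ay":0,"az":-0.09,"hand":0},{"tx":-0.7,"ty":-0.88,"tz":0,"ax":0,"ay":0,"az":-0.09,"hand":0},{"tx":-0.7,"ty":-0.88,"tz":0,"ax":0,"ay":0,"az":-0.09,"hand":0},{"tx":-0.7,"ty":-0.88,"tz":0,"ax":0,"ay":0,"az":-0.09,"hand":0}]' 40
python3 w.py -125 -40 231
```

```text
time: 0.52
tool_pos: [212.4, 426.4, 403.5]
tcp_rot: [-179.8, 0.1, 170.5]
ft_force: [0.6, -1.1, 0.1]
finger_gap: 25.5
t 0.52 tip plate [-416.7  373. ] z 230.5 rot [-1.7977e+02  5.0000e-02  1.7048e+02] F [ 0.6 -1.1  0.1] Fplate [ 0.7 -1. ] gap 25.5 q [ 57. -12. 104.  -0.  88. -23.]
shift [-1.949 -2.751  0.009] yaw err 0.08765122873634823
```

```bash
python3 -m jog '[{"tx":-0.65,"ty":-0.92,"tz":0,"ax":0,"ay":0,"az":0,"hand":0},{"tx":-0.65,"ty":-0.92,"tz":0,"ax":0,"ay":0,"az":0,"hand":0},{"tx":-0.65,"ty":-0.92,"tz":0,"ax":0,"ay":0,"az":0,"hand":0},{"tx":-0.65,"ty":-0.92,"tz":0,"ax":0,"ay":0,"az":0,"hand":0},{"tx":-0.65,"ty":-0.92,"tz":0,"ax":0,"ay":0,"az":0,"hand":0}]'
python3 -m jog '[{"tx":-0.65,"ty":-0.92,"tz":0,"ax":0,"ay":0,"az":0,"hand":0},{"tx":-0.65,"ty":-0.92,"tz":0,"ax":0,"ay":0,"az":0,"hand":0},{"tx":-0.65,"ty":-0.92,"tz":0,"ax":0,"ay":0,"az":0,"hand":0},{"tx":-0.65,"ty":-0.92,"tz":0,"ax":0,"ay":0,"az":0,"hand":0},{"tx":-0.65,"ty":-0.92,"tz":0,"ax":0,"ay":0,"az":0,"hand":0}]'
python3 w.py -125 -40 231
```

```text
time: 0.93
tool_pos: [286.6, 274.3, 404.5]
tcp_rot: [-179.9, 0.1, 170.3]
ft_force: [-0.1, -1.0, -0.6]
finger_gap: 0.3
time: 1.35
tool_pos: [360.2, 121.7, 404.6]
tcp_rot: [-179.9, 0.1, 170.2]
ft_force: [0.6, 0.8, 0.1]
finger_gap: -0.1
t 1.35 tip plate [-220.9   97. ] z 231.6 rot [-1.7987e+02  9.0000e-02  1.7023e+02] F [0.6 0.8 0.1] Fplate [0.4 0.9] gap -0.1 q [ 11. -29. 117.  -0.  92. -69.]
shift [-0.645 -0.91   0.007] yaw err 0.335255357474864
```

```bash
python3 -m jog '[{"tx":-0.62,"ty":-0.91,"tz":0,"ax":0,"ay":0,"az":-0.007,"hand":0},{"tx":-0.62,"ty":-0.91,"tz":0,"ax":0,"ay":0,"az":-0.007,"hand":0},{"tx":-0.62,"ty":-0.91,"tz":0,"ax":0,"ay":0,"az":-0.007,"hand":0},{"tx":-0.62,"ty":-0.91,"tz":0,"ax":0,"ay":0,"az":-0.007,"hand":0},{"tx":-0.62,"ty":-0.91,"tz":0,"ax":0,"ay":0,"az":-0.007,"hand":0}]'
python3 w.py -128 -40 120
python3 -m jog '[{"tx":0,"ty":0,"tz":0.2,"ax":0,"ay":0,"az":0,"hand":0},{"tx":0,"ty":0,"tz":0.4,"ax":0,"ay":0,"az":0,"hand":0},{"tx":0,"ty":0,"tz":0.6,"ax":0,"ay":0,"az":0,"hand":0},{"tx":0,"ty":0,"tz":0.75,"ax":0,"ay":0,"az":0,"hand":0},{"tx":0,"ty":0,"tz":0.75,"ax":0,"ay":0,"az":0,"hand":0}]'
python3 w.py -128 -40 34; python3 - <<'E'
from bench import *; import cv2
for n in ("top","side","wrist"): cv2.imwrite(f"pics/{n}1.png",snapshot(n)["pixels"][:,:,::-1])
E
```

```text
time: 1.77
tool_pos: [429.4, -27.7, 404.3]
tcp_rot: [-179.9, 0.0, 170.7]
ft_force: [0.3, 0.2, 0.5]
finger_gap: -0.1
t 1.77 tip plate [-128.3  -39.1] z 231.3 rot [-1.7987e+02  3.0000e-02  1.7066e+02] F [0.3 0.2 0.5] Fplate [0.3 0.2] gap -0.1 q [-10. -20. 111.  -0.  89. -91.]
shift [-0.002 -0.005  0.742] yaw err -0.09477843141280573
time: 2.18
tool_pos: [425.5, -22.0, 286.7]
tcp_rot: [180.0, -0.5, 171.0]
ft_force: [-1.5, 0.1, -1.0]
finger_gap: 0.1
t 2.18 tip plate [-134.8  -33.6] z 113.7 rot [179.98  -0.53 170.96] F [-1.5  0.1 -1. ] Fplate [-1.5 -0.2] gap 0.1 q [-10. -15. 119.   0.  76. -91.]
shift [-0.05  -0.043  0.531] yaw err -0.39370202320034764
```

View pics/side1.png

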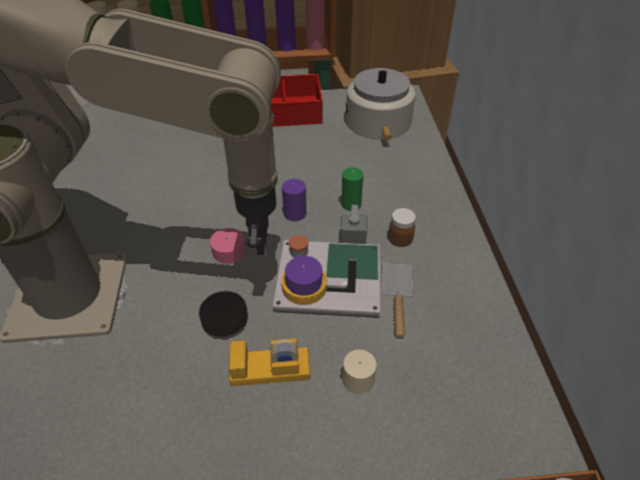

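View pics/wrist1.png

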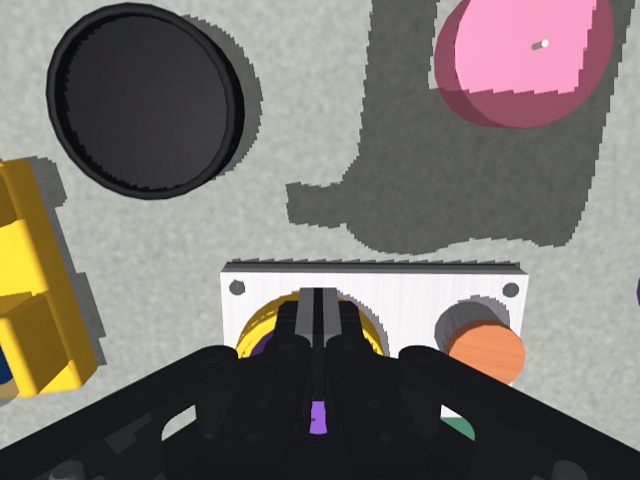

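The side view shows closed fingers at about (261,253), short of the carrier at (304,285). The wrist view shows the pads centred on the carrier, about 320 px. The pink candle is clear of the fingers.

```bash
python3 w.py -128 -40 34
```

```text
t 2.33 tip plate [-130.3  -33.7] z 120.3 rot [1.7999e+02 4.0000e-02 1.7099e+02] F [0.5 0.2 1.4] Fplate [0.4 0.2] gap 0.2 q [-10. -15. 119.   0.  76. -91.]
shift [-0.015 -0.042  0.575] yaw err -0.4159501569882593
```

```bash
python3 -m jog '[{"tx":0,"ty":-0.04,"tz":0.15,"ax":0,"ay":0,"az":0.009,"hand":0},{"tx":0,"ty":-0.04,"tz":0.3,"ax":0,"ay":0,"az":0.009,"hand":0},{"tx":0,"ty":-0.04,"tz":0.4,"ax":0,"ay":0,"az":0.009,"hand":0},{"tx":0,"ty":-0.04,"tz":0.45,"ax":0,"ay":0,"az":0.009,"hand":0},{"tx":0,"ty":-0.04,"tz":0.45,"ax":0,"ay":0,"az":0.009,"hand":0}]'
python3 w.py -120 -40 34
python3 -m jog '[{"tx":0,"ty":0,"tz":0,"ax":0,"ay":0,"az":0,"hand":0},{"tx":0,"ty":0,"tz":0,"ax":0,"ay":0,"az":0,"hand":0}]'
python3 w.py -120 -40 34
```

```text
time: 2.75
tool_pos: [427.0, -28.6, 224.8]
tcp_rot: [180.0, -0.0, 170.6]
ft_force: [-0.3, -0.1, -0.5]
finger_gap: 0.1
t 2.75 tip plate [-130.7  -40. ] z 51.8 rot [ 1.8000e+02 -2.0000e-02  1.7057e+02] F [-0.3 -0.1 -0.5] Fplate [-0.3 -0.1] gap 0.1 q [-11. -10. 122.   0.  68. -91.]
shift [-0.071 -0.     0.119] yaw err 0.00025021072988806736
time: 2.92
tool_pos: [427.8, -28.9, 226.6]
tcp_rot: [-180.0, 0.2, 170.6]
ft_force: [0.1, 0.5, 0.1]
finger_gap: 0.4
t 2.92 tip plate [-129.3  -40.1] z 53.6 rot [-1.8000e+02  1.7000e-01  1.7057e+02] F [0.1 0.5 0.1] Fplate [-0.   0.5] gap 0.4 q [-11. -10. 122.   0.  68. -91.]
shift [-0.061  0.     0.131] yaw err -0.0033667320341521645
```

```bash
python3 -m jog '[{"tx":0,"ty":0,"tz":0.06,"ax":0,"ay":0,"az":0,"hand":0},{"tx":0,"ty":0,"tz":0.12,"ax":0,"ay":0,"az":0,"hand":0},{"tx":-0.02,"ty":0,"tz":0.12,"ax":0,"ay":0,"az":0,"hand":0},{"tx":-0.04,"ty":0,"tz":0.12,"ax":0,"ay":0,"az":0,"hand":0},{"tx":-0.05,"ty":0,"tz":0.12,"ax":0,"ay":0,"az":0,"hand":0}]'
python3 w.py -109 -40 34;  python3 - <<'E'
from bench import *; import cv2
cv2.imwrite(f"pics/side2.png",cv2.resize(snapshot("side")["pixels"][180:360,180:420,::-1],None,fx=3,fy=3))
E
```

```text
time: 3.33
tool_pos: [434.6, -30.1, 206.6]
tcp_rot: [-180.0, -0.0, 170.6]
ft_force: [0.1, 0.3, 0.1]
finger_gap: 0.1
t 3.33 tip plate [-122.9  -40.2] z 33.6 rot [-1.8000e+02 -1.0000e-02  1.7056e+02] F [0.1 0.3 0.1] Fplate [0.  0.3] gap 0.1 q [-11.  -7. 122.  -0.  65. -91.]
shift [-0.093  0.001 -0.002] yaw err 0.007337867992504243
```

View pics/side2.png

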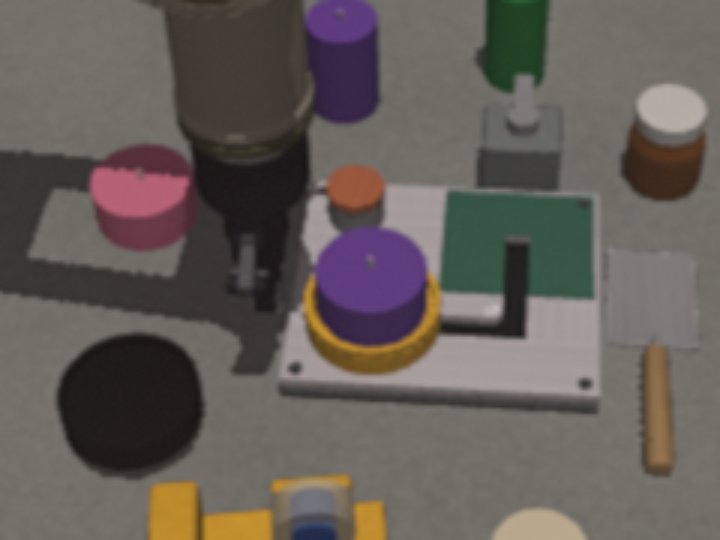

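The fingers stand just behind the carrier, level with its side, and clear of the tin and candle. Now a gentle push.

```bash
python3 -m jog '[{"tx":-0.02,"ty":0,"tz":0,"ax":0,"ay":0,"az":0,"hand":0},{"tx":-0.04,"ty":0,"tz":0,"ax":0,"ay":0,"az":0,"hand":0},{"tx":-0.06,"ty":0,"tz":0,"ax":0,"ay":0,"az":0,"hand":0},{"tx":-0.08,"ty":0,"tz":0,"ax":0,"ay":0,"az":0,"hand":0},{"tx":-0.1,"ty":0,"tz":0,"ax":0,"ay":0,"az":0,"hand":0}]'
python3 w.py -9 -40 34
python3 -m jog '[{"tx":-0.02,"ty":0,"tz":0,"ax":0,"ay":0,"az":0,"hand":0},{"tx":-0.04,"ty":0,"tz":0,"ax":0,"ay":0,"az":0,"hand":0},{"tx":-0.06,"ty":0,"tz":0,"ax":0,"ay":0,"az":0,"hand":0},{"tx":-0.08,"ty":0,"tz":0,"ax":0,"ay":0,"az":0,"hand":0},{"tx":-0.1,"ty":0,"tz":0,"ax":0,"ay":0,"az":0,"hand":0}]'
python3 w.py -9 -40 34;  python3 - <<'E'
from bench import *; import cv2
cv2.imwrite(f"pics/side3.png",cv2.resize(snapshot("side")["pixels"][180:360,180:420,::-1],None,fx=3,fy=3))
E
```

```text
time: 3.8
tool_pos: [449.3, -32.5, 206.8]
tcp_rot: [-180.0, -0.0, 170.6]
ft_force: [-2.1, 0.1, 0.6]
finger_gap: -0.1
t 3.8 tip plate [-108.   -40.1] z 33.8 rot [-180.     -0.    170.57] F [-2.1  0.1  0.6] Fplate [-2.1 -0.2] gap -0.1 q [-11.  -5. 119.  -0.  65. -91.]
shift [-0.66   0.001 -0.002] yaw err 0.004424270528033958
time: 4.22
tool_pos: [464.0, -35.0, 206.6]
tcp_rot: [180.0, -0.0, 170.6]
ft_force: [-2.7, 1.3, 1.5]
finger_gap: 0.0
t 4.22 tip plate [-93.1 -40.1] z 33.6 rot [ 1.8000e+02 -2.0000e-02  1.7056e+02] F [-2.7  1.3  1.5] Fplate [-2.9  0.9] gap 0.0 q [-11.  -2. 117.  -0.  65. -91.]
shift [-0.561  0.001 -0.003] yaw err 0.0071073524234464
```

View pics/side3.png

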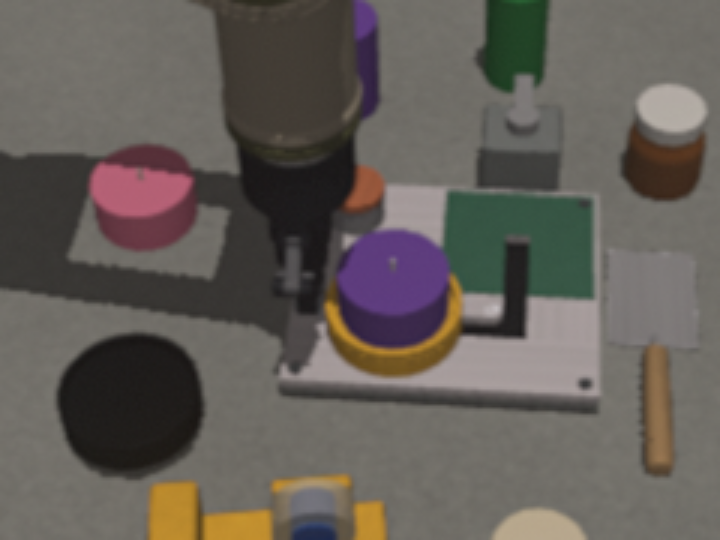

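```bash
for i in 1; do python3 -m jog '[{"tx":-0.024,"ty":0,"tz":0,"ax":0,"ay":0,"az":0,"hand":0},{"tx":-0.048,"ty":0,"tz":0,"ax":0,"ay":0,"az":0,"hand":0},{"tx":-0.072,"ty":0,"tz":0,"ax":0,"ay":0,"az":0,"hand":0},{"tx":-0.096,"ty":0,"tz":0,"ax":0,"ay":0,"az":0,"hand":0},{"tx":-0.12,"ty":0,"tz":0,"ax":0,"ay":0,"az":0,"hand":0}]'; done
python3 -m jog '[{"tx":-0.024,"ty":0,"tz":0,"ax":0,"ay":0,"az":0,"hand":0},{"tx":-0.048,"ty":0,"tz":0,"ax":0,"ay":0,"az":0,"hand":0},{"tx":-0.072,"ty":0,"tz":0,"ax":0,"ay":0,"az":0,"hand":0},{"tx":-0.096,"ty":0,"tz":0,"ax":0,"ay":0,"az":0,"hand":0},{"tx":-0.12,"ty":0,"tz":0,"ax":0,"ay":0,"az":0,"hand":0}]'
python3 -m jog '[{"tx":-0.024,"ty":0,"tz":0,"ax":0,"ay":0,"az":0,"hand":0},{"tx":-0.048,"ty":0,"tz":0,"ax":0,"ay":0,"az":0,"hand":0},{"tx":-0.072,"ty":0,"tz":0,"ax":0,"ay":0,"az":0,"hand":0},{"tx":-0.096,"ty":0,"tz":0,"ax":0,"ay":0,"az":0,"hand":0},{"tx":-0.12,"ty":0,"tz":0,"ax":0,"ay":0,"az":0,"hand":0}]'
python3 w.py -9 -40 34;  python3 - <<'E'
from bench import *; import cv2
for n in ("side","top"): cv2.imwrite(f"pics/{n}4.png",cv2.resize(snapshot(n)["pixels"][160:340,180:420,::-1],None,fx=3,fy=3))
E
```

```text
time: 4.68
tool_pos: [481.9, -37.9, 206.6]
tcp_rot: [180.0, -0.0, 170.6]
ft_force: [-1.4, 0.8, 0.1]
finger_gap: 0.0
time: 5.1
tool_pos: [499.7, -40.9, 206.7]
tcp_rot: [180.0, -0.0, 170.6]
ft_force: [-1.5, 0.9, -0.7]
finger_gap: -0.1
time: 5.52
tool_pos: [517.4, -43.8, 206.6]
tcp_rot: [180.0, -0.0, 170.6]
ft_force: [-2.4, 0.3, -0.6]
finger_gap: -0.2
t 5.52 tip plate [-39.  -40.1] z 33.6 rot [ 1.8000e+02 -1.0000e-02  1.7056e+02] F [-2.4  0.3 -0.6] Fplate [-2.5 -0.1] gap -0.2 q [-10.   6. 109.   0.  65. -91.]
shift [-0.2    0.001 -0.002] yaw err 0.006062323923174517
```

View pics/side4.png

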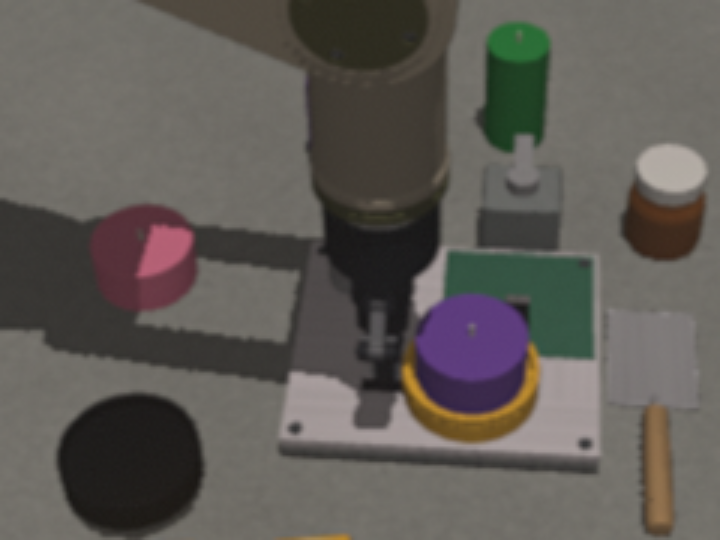

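Carrier rides along, with the candle upright at (472,350) and the fingers clear of it. About 30 mm remain to the corner.

```bash
python3 -m jog '[{"tx":-0.024,"ty":0,"tz":0,"ax":0,"ay":0,"az":0,"hand":0},{"tx":-0.048,"ty":0,"tz":0,"ax":0,"ay":0,"az":0,"hand":0},{"tx":-0.072,"ty":0,"tz":0,"ax":0,"ay":0,"az":0,"hand":0},{"tx":-0.096,"ty":0,"tz":0,"ax":0,"ay":0,"az":0,"hand":0},{"tx":-0.12,"ty":0,"tz":0,"ax":0,"ay":0,"az":0,"hand":0}]'
python3 -m jog '[{"tx":-0.01,"ty":0,"tz":0,"ax":0,"ay":0,"az":0,"hand":0},{"tx":-0.02,"ty":0,"tz":0,"ax":0,"ay":0,"az":0,"hand":0},{"tx":-0.03,"ty":0,"tz":0,"ax":0,"ay":0,"az":0,"hand":0},{"tx":-0.04,"ty":0,"tz":0,"ax":0,"ay":0,"az":0,"hand":0}]'
python3 w.py -9 -40 34
python3 -m jog '[{"tx":-0.01,"ty":0,"tz":0,"ax":0,"ay":0,"az":0,"hand":0},{"tx":-0.02,"ty":0,"tz":0,"ax":0,"ay":0,"az":0,"hand":0}]'
python3 w.py -9 -40 34
```

```text
time: 6.03
tool_pos: [535.2, -46.8, 206.7]
tcp_rot: [180.0, -0.0, 170.6]
ft_force: [-4.1, 1.1, 2.2]
finger_gap: 0.4
time: 6.37
tool_pos: [540.8, -47.7, 206.7]
tcp_rot: [180.0, -0.0, 170.6]
ft_force: [-4.0, 2.2, 2.8]
finger_gap: 0.1
t 6.37 tip plate [-15.3 -40.1] z 33.7 rot [ 1.8000e+02 -1.0000e-02  1.7057e+02] F [-4.   2.2  2.8] Fplate [-4.3  1.5] gap 0.1 q [-10.  10. 105.   0.  66. -91.]
shift [-0.042  0.001 -0.002] yaw err 0.0020771321712800273
time: 6.53
tool_pos: [543.8, -48.2, 206.7]
tcp_rot: [-180.0, -0.0, 170.6]
ft_force: [-4.0, 2.1, 2.7]
finger_gap: 0.0
t 6.53 tip plate [-12.2 -40.1] z 33.7 rot [-180.     -0.    170.57] F [-4.   2.1  2.7] Fplate [-4.3  1.4] gap 0.0 q [-10.  10. 104.  -0.  66. -91.]
shift [-0.021  0.001 -0.002] yaw err 0.0026095562178625187
```

Advancing in 1.5 mm steps until the force shows the corner stop.

```bash
python3 -m jog '[{"tx":-0.007,"ty":0,"tz":0,"ax":0,"ay":0,"az":0,"hand":0},{"tx":-0.014,"ty":0,"tz":0,"ax":0,"ay":0,"az":0,"hand":0}]' | grep -E "force|pos"
python3 -m jog '[{"tx":-0.007,"ty":0,"tz":0,"ax":0,"ay":0,"az":0,"hand":0},{"tx":-0.014,"ty":0,"tz":0,"ax":0,"ay":0,"az":0,"hand":0}]' | grep -E "force|pos"
python3 w.py -9 -40 34; python3 - <<'E'
from bench import *; import cv2
from h import *
a=np.radians(-9.43);C=np.array([562.4,-10.6]);R=np.array([[np.cos(a),-np.sin(a)],[np.sin(a),np.cos(a)]])
s=snapshot("side");H=hsv(s)
m=cv2.inRange(H,np.array([120,80,40]),np.array([150,255,255])); m[:230]=0
c=biggest(m); x,y,w,h=cv2.boundingRect(c); print(x,y,w,h)
# disc top: width centre at upper ellipse
print((ray(s,(x+w/2,y+0.32*w),78)[:2]-C)@R)
for n in ("side","top"): cv2.imwrite(f"pics/{n}5.png",cv2.resize(snapshot(n)["pixels"][160:340,220:460,::-1],None,fx=3,fy=3))
E
```

```text
tool_pos: [545.9, -48.6, 206.7]
ft_force: [-3.0, 1.3, 1.8]
tool_pos: [547.9, -48.9, 206.7]
ft_force: [-3.2, 0.9, 2.3]
t 6.87 tip plate [ -8.  -40.2] z 33.7 rot [-180.     -0.    170.57] F [-3.2  0.9  2.3] Fplate [-3.3  0.4] gap 0.2 q [-10.  11. 104.  -0.  66. -91.]
shift [ 0.007  0.001 -0.002] yaw err 0.003417717056066749
334 259 37 39
[ 51.2604752  -38.91868564]
```

View pics/side5.png

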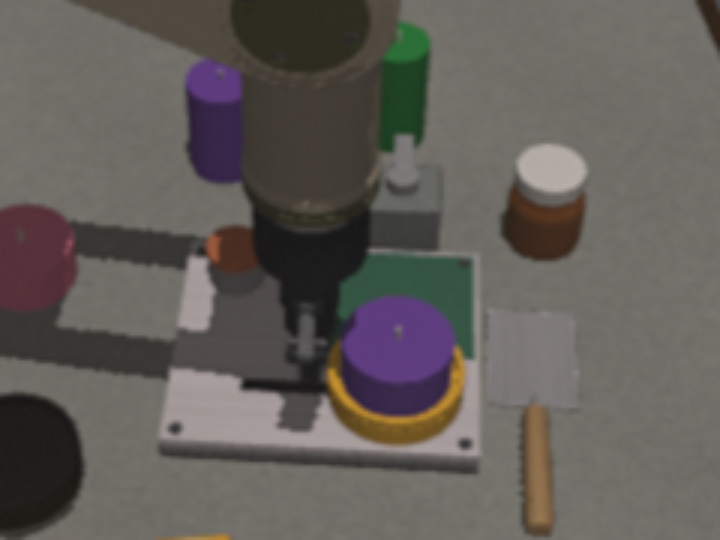

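View pics/top5.png

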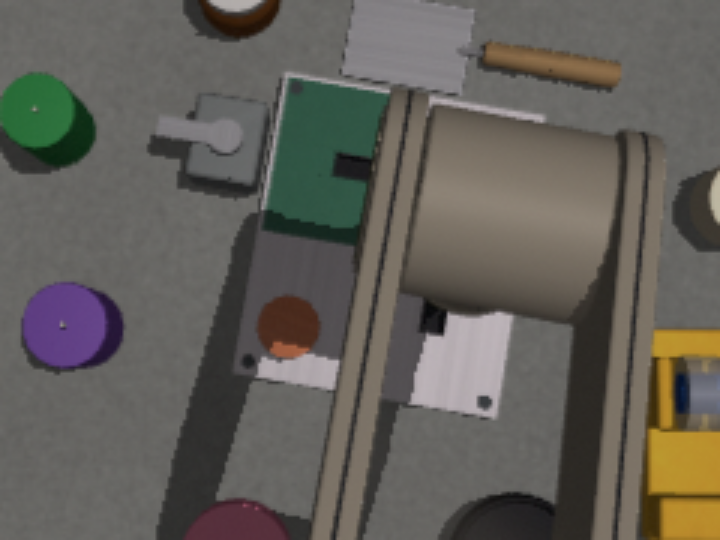

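```bash
python3 -m jog '[{"tx":-0.005,"ty":0,"tz":0,"ax":0,"ay":0,"az":0,"hand":0},{"tx":-0.01,"ty":0,"tz":0,"ax":0,"ay":0,"az":0,"hand":0}]' | grep -E "force|pos"
python3 -m jog '[{"tx":-0.005,"ty":0,"tz":0,"ax":0,"ay":0,"az":0,"hand":0},{"tx":-0.01,"ty":0,"tz":0,"ax":0,"ay":0,"az":0,"hand":0}]' | grep -E "force|pos"
python3 w.py -9 -40 34
```

```text
tool_pos: [549.3, -49.1, 206.7]
ft_force: [-3.9, 1.5, 2.1]
tool_pos: [550.3, -49.2, 206.5]
ft_force: [-11.4, 3.4, 8.3]
t 7.35 tip plate [ -6.  -40.1] z 33.5 rot [ 1.8000e+02 -1.3000e-01  1.7057e+02] F [-11.4   3.4   8.3] Fplate [-11.8   1.5] gap 0.2 q [-10.  11. 103.  -0.  66. -91.]
shift [ 0.02   0.001 -0.003] yaw err -0.000820723199439044
```

Corner stop felt (about 12 N at tip x = -6). Backing off and rising. For the second push I'd turn the tool 90° so the narrow side of the fingers faces the candle, so I'll check where the wrist camera sits.

```bash
python3 -m jog '[{"tx":0.05,"ty":0,"tz":0,"ax":0,"ay":0,"az":0,"hand":0},{"tx":0.12,"ty":0,"tz":0,"ax":0,"ay":0,"az":0,"hand":0},{"tx":0.2,"ty":0,"tz":0,"ax":0,"ay":0,"az":0,"hand":0},{"tx":0.2,"ty":0,"tz":0,"ax":0,"ay":0,"az":0,"hand":0}]' | grep -E "force|pos"
python3 -m jog '[{"tx":0,"ty":0,"tz":-0.2,"ax":0,"ay":0,"az":0,"hand":0},{"tx":0,"ty":0,"tz":-0.4,"ax":0,"ay":0,"az":0,"hand":0},{"tx":0,"ty":0,"tz":-0.6,"ax":0,"ay":0,"az":0,"hand":0},{"tx":0,"ty":0,"tz":-0.7,"ax":0,"ay":0,"az":0,"hand":0},{"tx":0,"ty":0,"tz":-0.7,"ax":0,"ay":0,"az":0,"hand":0}]' | grep -E "force|pos"
python3 w.py 50 -125 138; python3 - <<'E'
from bench import *; import cv2
from h import *
from scipy.spatial.transform import Rotation as Ro
s=snapshot("wrist"); st=sense(); r=Ro.from_euler("xyz",st["tcp_rot"],degrees=True)
print("cam in tool",r.inv().apply(-s["R"].T@s["t"]-st["tool_pos"]))
cv2.imwrite("pics/wrist6.png",s["pixels"][:,:,::-1])
E
```

```text
tool_pos: [519.8, -44.2, 206.2]
ft_force: [-1.2, 0.5, 0.2]
tool_pos: [523.4, -44.9, 317.2]
ft_force: [-0.3, -1.0, 0.3]
t 8.1 tip plate [-31.2 -40.3] z 144.2 rot [-179.98    0.56  170.56] F [-0.3 -1.   0.3] Fplate [-0.1 -1. ] gap 0.2 q [-10.  -1. 103.  -0.  77. -91.]
shift [-0.541 -0.565  0.047] yaw err 0.011826884126236337
cam in tool [69.86387975 -0.32322312 29.23099508]
```

View pics/wrist6.png

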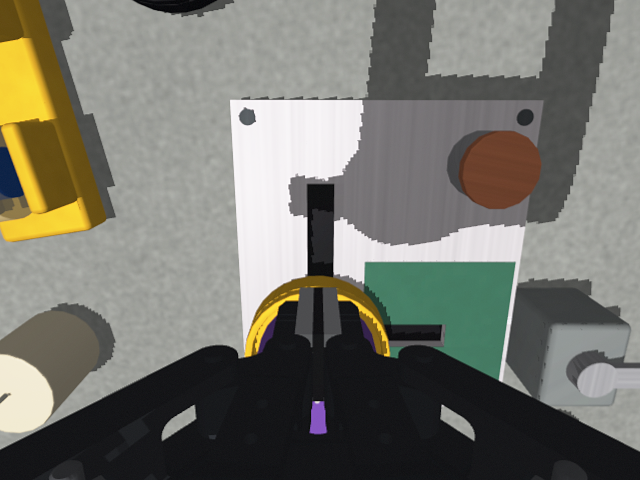

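The wrist camera sits 144 mm above the tips, so it clears. The linkage is wide along the jaw axis, so turning 90° is right. Moving to the carrier's -y side.

```bash
python3 -m jog '[{"tx":-0.12,"ty":-0.12,"tz":0,"ax":0,"ay":0,"az":0.13,"hand":0},{"tx":-0.26,"ty":-0.28,"tz":0,"ax":0,"ay":0,"az":0.27,"hand":0},{"tx":-0.4,"ty":-0.44,"tz":0,"ax":0,"ay":0,"az":0.4,"hand":0},{"tx":-0.54,"ty":-0.58,"tz":0,"ax":0,"ay":0,"az":0.54,"hand":0},{"tx":-0.54,"ty":-0.58,"tz":0,"ax":0,"ay":0,"az":0.67,"hand":0}]' | grep -E "force|pos|rot"
python3 -m jog '[{"tx":0,"ty":0,"tz":0,"ax":0,"ay":0,"az":0.14,"hand":0},{"tx":0,"ty":0,"tz":0,"ax":0,"ay":0,"az":0.28,"hand":0},{"tx":0,"ty":0,"tz":0,"ax":0,"ay":0,"az":0.42,"hand":0},{"tx":0,"ty":0,"tz":0,"ax":0,"ay":0,"az":0.56,"hand":0},{"tx":0,"ty":0,"tz":0,"ax":0,"ay":0,"az":0.7,"hand":0}]' | grep -E "force|pos|rot"
sed -i 's/170.57-s/80.57-s/' w.py
python3 w.py 50 -128 138
```

```text
tool_pos: [588.3, -147.6, 309.6]
tcp_rot: [-179.9, 0.0, 139.9]
ft_force: [1.5, -0.0, 0.4]
tool_pos: [586.6, -143.6, 309.6]
tcp_rot: [-179.9, -0.1, 108.6]
ft_force: [-0.5, 1.1, -0.5]
t 8.98 tip plate [  45.3 -127.2] z 136.6 rot [-1.7991e+02 -7.0000e-02  1.0859e+02] F [-0.5  1.1 -0.5] Fplate [-0.7  1. ] gap -0.1 q [-19.  12.  91.  -0.  78. -37.]
shift [-0.019  0.025 -0.009] yaw err -28.01903847203397
```

```bash
python3 -m jog '[{"tx":-0.02,"ty":0.025,"tz":0,"ax":0,"ay":0,"az":0.15,"hand":0},{"tx":-0.02,"ty":0.025,"tz":0,"ax":0,"ay":0,"az":0.3,"hand":0},{"tx":-0.02,"ty":0.025,"tz":0,"ax":0,"ay":0,"az":0.45,"hand":0},{"tx":-0.02,"ty":0.025,"tz":0,"ax":0,"ay":0,"az":0.62,"hand":0},{"tx":-0.02,"ty":0.025,"tz":0,"ax":0,"ay":0,"az":0.62,"hand":0}]' | grep -E "force|pos|rot"
python3 w.py 50 -128 34
python3 - <<'E'
from bench import *; import cv2
for n in ("side","wrist"): cv2.imwrite(f"pics/{n}7.png",snapshot(n)["pixels"][:,:,::-1])
E
```

```text
tool_pos: [591.1, -145.2, 309.8]
tcp_rot: [-179.9, -0.0, 80.7]
ft_force: [-0.2, 0.1, -0.4]
t 9.4 tip plate [  50. -128.] z 136.8 rot [-1.7989e+02 -1.0000e-02  8.0660e+01] F [-0.2  0.1 -0.4] Fplate [-0.2  0.1] gap -0.2 q [-19.  12.  90.  -0.  78.  -9.]
shift [0.    0.001 0.685] yaw err -0.08775191633077384
```

View pics/side7.png

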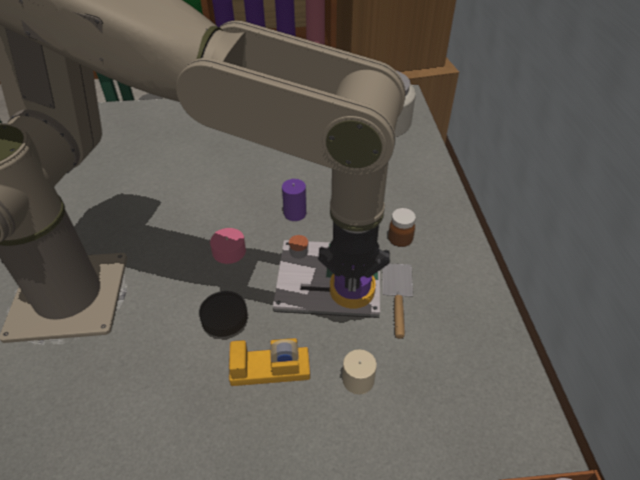

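View pics/wrist7.png

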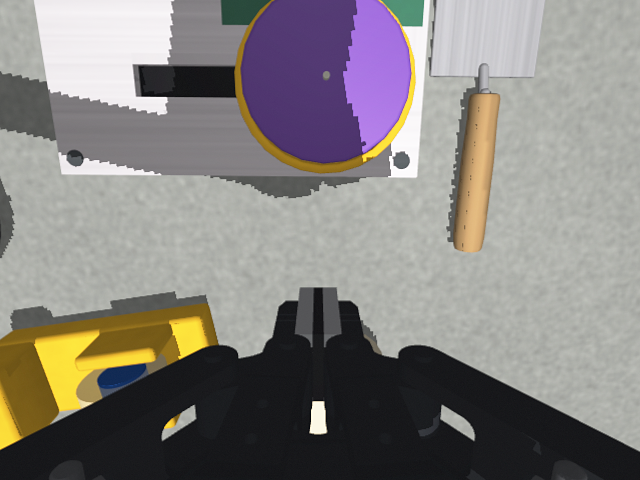

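The wrist view shows the carrier and candle at (326,75) ahead of the pads. Before descending I'll check clearance to the stub and dispenser.

```bash
python3 - <<'E'
from h import *
a=np.radians(-9.43);C=np.array([562.4,-10.6]);R=np.array([[np.cos(a),-np.sin(a)],[np.sin(a),np.cos(a)]])
s=dict(np.load("pics/top0.npz"))
for n,uv,z in [("stub top",(470,226),60),("disp far-left",(435,271),40),("disp far-right",(466,271),40),("reel",(454,291),81),("scraper end",(425,184),15)]:
    print(n,((ray(s,uv,z)[:2])-C)@R)
E
```

```text
stub top [  68.77844132 -239.179716  ]
disp far-left [ -34.17034094 -185.90456861]
disp far-right [ -23.29572753 -249.58618522]
reel [ -69.60281858 -221.30636826]
scraper end [ 150.09353191 -141.2475945 ]
```

Clear on all sides; descending.

```bash
python3 -m jog '[{"tx":0,"ty":0,"tz":0.13,"ax":0,"ay":0,"az":0,"hand":0},{"tx":0,"ty":0,"tz":0.26,"ax":0,"ay":0,"az":0,"hand":0},{"tx":0,"ty":0,"tz":0.39,"ax":0,"ay":0,"az":0,"hand":0},{"tx":0,"ty":0,"tz":0.5,"ax":0,"ay":0,"az":0,"hand":0},{"tx":0,"ty":0,"tz":0.55,"ax":0,"ay":0,"az":0,"hand":0}]' | grep -E "force|pos|rot"
python3 -m jog '[{"tx":0,"ty":0,"tz":0.05,"ax":0,"ay":0,"az":0,"hand":0},{"tx":0,"ty":0,"tz":0.1,"ax":0,"ay":0,"az":0,"hand":0},{"tx":0,"ty":0,"tz":0.13,"ax":0,"ay":0,"az":0,"hand":0},{"tx":0,"ty":0,"tz":0.13,"ax":0,"ay":0,"az":0,"hand":0},{"tx":0,"ty":0,"tz":0.13,"ax":0,"ay":0,"az":0,"hand":0}]' | grep -E "force|pos|rot"
python3 w.py 50 -97 34
```

```text
tool_pos: [590.1, -144.8, 225.7]
tcp_rot: [-179.8, -0.0, 81.2]
ft_force: [-0.8, 0.0, -0.4]
tool_pos: [591.6, -145.2, 210.1]
tcp_rot: [180.0, 0.0, 81.0]
ft_force: [0.2, 0.4, 0.3]
t 10.33 tip plate [  50.9 -128.1] z 37.1 rot [1.7997e+02 1.0000e-02 8.1040e+01] F [0.2 0.4 0.3] Fplate [0.1 0.5] gap -0.1 q [-19.  19.  94.  -0.  68. -10.]
shift [ 0.207 -0.005  0.021] yaw err -0.46960253277411823
```

```bash
python3 -m jog '[{"tx":0.02,"ty":-0.005,"tz":0.02,"ax":0,"ay":0,"az":0.01,"hand":0},{"tx":0.05,"ty":-0.005,"tz":0.02,"ax":0,"ay":0,"az":0.01,"hand":0},{"tx":0.08,"ty":-0.005,"tz":0.02,"ax":0,"ay":0,"az":0.01,"hand":0},{"tx":0.11,"ty":-0.005,"tz":0.02,"ax":0,"ay":0,"az":0.01,"hand":0},{"tx":0.13,"ty":-0.005,"tz":0.02,"ax":0,"ay":0,"az":0.01,"hand":0}]' | grep -E "force|pos|rot"
python3 -m jog '[{"tx":0.02,"ty":0,"tz":0,"ax":0,"ay":0,"az":0,"hand":0},{"tx":0.04,"ty":0,"tz":0,"ax":0,"ay":0,"az":0,"hand":0},{"tx":0.06,"ty":0,"tz":0,"ax":0,"ay":0,"az":0,"hand":0},{"tx":0.08,"ty":0,"tz":0,"ax":0,"ay":0,"az":0,"hand":0},{"tx":0.1,"ty":0,"tz":0,"ax":0,"ay":0,"az":0,"hand":0}]' | grep -E "force|pos|rot"
python3 w.py 50 -17 34
python3 - <<'E'
from bench import *; import cv2
for n in ("side","wrist"): cv2.imwrite(f"pics/{n}8.png",snapshot(n)["pixels"][:,:,::-1])
E
```

```text
tool_pos: [593.9, -125.0, 207.0]
tcp_rot: [180.0, -0.0, 80.6]
ft_force: [1.0, 0.2, -0.6]
tool_pos: [596.1, -111.1, 206.8]
tcp_rot: [180.0, 0.0, 80.6]
ft_force: [-0.3, -2.5, 0.6]
t 11.17 tip plate [ 49.7 -93.7] z 33.8 rot [1.800e+02 3.000e-02 8.056e+01] F [-0.3 -2.5  0.6] Fplate [ 0.1 -2.5] gap 0.1 q [-15.  19.  94.  -0.  67.  -6.]
shift [ 0.511  0.002 -0.002] yaw err 0.012414336763384881
```

View pics/wrist8.png

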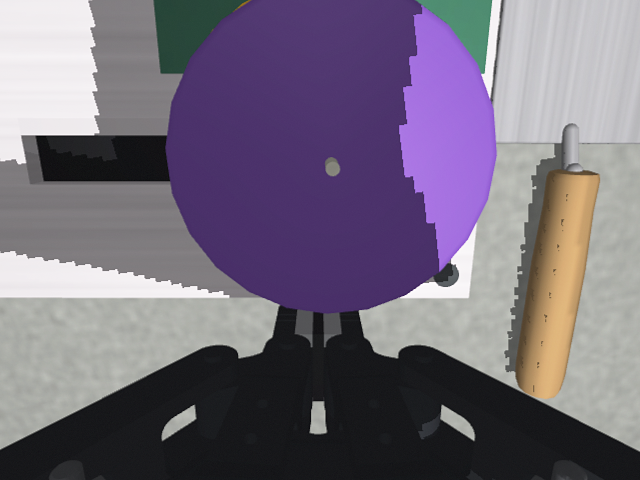

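View pics/side8.png

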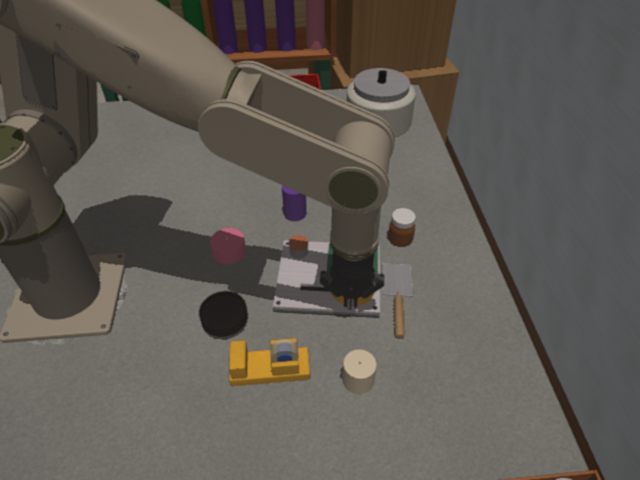

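Contact at about 2.5 N, candle centred and upright at (332,165) in the wrist view. Continue the push.

```bash
python3 -m jog '[{"tx":0.024,"ty":0,"tz":0,"ax":0,"ay":0,"az":0,"hand":0},{"tx":0.048,"ty":0,"tz":0,"ax":0,"ay":0,"az":0,"hand":0},{"tx":0.072,"ty":0,"tz":0,"ax":0,"ay":0,"az":0,"hand":0},{"tx":0.096,"ty":0,"tz":0,"ax":0,"ay":0,"az":0,"hand":0},{"tx":0.12,"ty":0,"tz":0,"ax":0,"ay":0,"az":0,"hand":0}]' | grep -E "force|pos|rot"
python3 -m jog '[{"tx":0.024,"ty":0,"tz":0,"ax":0,"ay":0,"az":0,"hand":0},{"tx":0.048,"ty":0,"tz":0,"ax":0,"ay":0,"az":0,"hand":0},{"tx":0.072,"ty":0,"tz":0,"ax":0,"ay":0,"az":0,"hand":0},{"tx":0.096,"ty":0,"tz":0,"ax":0,"ay":0,"az":0,"hand":0},{"tx":0.12,"ty":0,"tz":0,"ax":0,"ay":0,"az":0,"hand":0}]' | grep -E "force|pos|rot"
python3 w.py 50 -17 34
```

```text
tool_pos: [599.1, -92.9, 206.7]
tcp_rot: [-180.0, 0.0, 80.6]
ft_force: [-0.7, -3.1, 0.5]
tool_pos: [602.1, -75.1, 206.7]
tcp_rot: [180.0, 0.0, 80.6]
ft_force: [-0.9, -2.8, 0.9]
t 12.1 tip plate [ 49.7 -57.1] z 33.7 rot [180.     0.    80.57] F [-0.9 -2.8  0.9] Fplate [-0.5 -3. ] gap -0.2 q [-12.  19.  94.  -0.  67.  -3.]
shift [ 0.268  0.002 -0.002] yaw err 0.0015535782832927225
```

```bash
python3 -m jog '[{"tx":0.024,"ty":0,"tz":0,"ax":0,"ay":0,"az":0,"hand":0},{"tx":0.048,"ty":0,"tz":0,"ax":0,"ay":0,"az":0,"hand":0},{"tx":0.072,"ty":0,"tz":0,"ax":0,"ay":0,"az":0,"hand":0},{"tx":0.096,"ty":0,"tz":0,"ax":0,"ay":0,"az":0,"hand":0},{"tx":0.12,"ty":0,"tz":0,"ax":0,"ay":0,"az":0,"hand":0}]' | grep -E "force|pos|rot"
python3 w.py 50 -17 34
python3 - <<'E'
from bench import *; import cv2
for n in ("side","wrist"): cv2.imwrite(f"pics/{n}9.png",snapshot(n)["pixels"][:,:,::-1])
E
```

```text
tool_pos: [605.1, -57.4, 206.7]
tcp_rot: [180.0, 0.0, 80.6]
ft_force: [-0.8, -3.0, -0.2]
t 12.52 tip plate [ 49.8 -39.2] z 33.7 rot [180.     0.    80.56] F [-0.8 -3.  -0.2] Fplate [-0.3 -3.1] gap -0.1 q [-10.  19.  94.  -0.  67.  -1.]
shift [ 0.148  0.002 -0.002] yaw err 0.006638201225783291
```

View pics/wrist9.png

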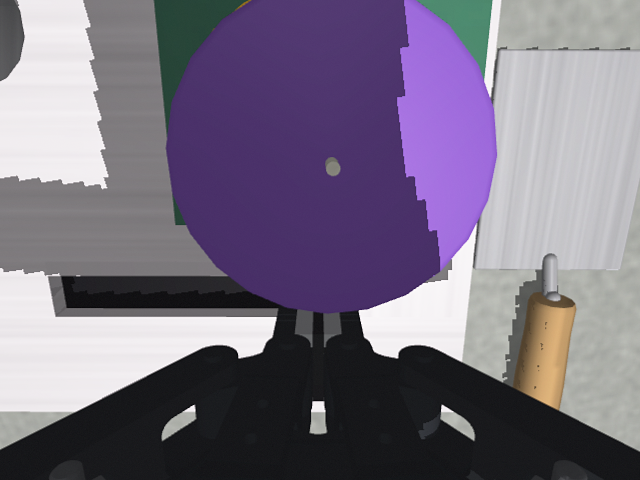

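The carrier is midway along the short leg, with the candle unchanged relative to the tool at (332,165). About 22 mm remain; I'll slow near the stop.

```bash
python3 -m jog '[{"tx":0.02,"ty":0,"tz":0,"ax":0,"ay":0,"az":0,"hand":0},{"tx":0.04,"ty":0,"tz":0,"ax":0,"ay":0,"az":0,"hand":0},{"tx":0.06,"ty":0,"tz":0,"ax":0,"ay":0,"az":0,"hand":0},{"tx":0.08,"ty":0,"tz":0,"ax":0,"ay":0,"az":0,"hand":0},{"tx":0.1,"ty":0,"tz":0,"ax":0,"ay":0,"az":0,"hand":0}]' | grep -E "force|pos"
python3 -m jog '[{"tx":0.008,"ty":0,"tz":0,"ax":0,"ay":0,"az":0,"hand":0},{"tx":0.016,"ty":0,"tz":0,"ax":0,"ay":0,"az":0,"hand":0},{"tx":0.024,"ty":0,"tz":0,"ax":0,"ay":0,"az":0,"hand":0}]' | grep -E "force|pos"
python3 w.py 50 -17 34
python3 -m jog '[{"tx":0.006,"ty":0,"tz":0,"ax":0,"ay":0,"az":0,"hand":0},{"tx":0.012,"ty":0,"tz":0,"ax":0,"ay":0,"az":0,"hand":0}]' | grep -E "force|pos"
python3 -m jog '[{"tx":0.006,"ty":0,"tz":0,"ax":0,"ay":0,"az":0,"hand":0},{"tx":0.012,"ty":0,"tz":0,"ax":0,"ay":0,"az":0,"hand":0}]' | grep -E "force|pos"
python3 w.py 50 -17 34
```

```text
tool_pos: [607.5, -42.7, 206.6]
ft_force: [-1.4, -3.1, -0.4]
tool_pos: [608.0, -39.3, 206.7]
ft_force: [-1.4, -2.2, 0.4]
t 13.28 tip plate [ 49.7 -20.8] z 33.7 rot [-179.99    0.     80.57] F [-1.4 -2.2  0.4] Fplate [-1.  -2.4] gap -0.0 q [-9. 19. 94. -0. 67.  1.]
shift [ 0.025  0.002 -0.002] yaw err -0.0009180128166121904
tool_pos: [608.3, -37.6, 206.7]
ft_force: [-0.3, -2.8, 0.3]
tool_pos: [608.6, -35.8, 206.7]
ft_force: [-1.1, -1.9, 0.2]
t 13.62 tip plate [ 49.7 -17.3] z 33.7 rot [-179.99   -0.     80.56] F [-1.1 -1.9  0.2] Fplate [-0.8 -2. ] gap 0.0 q [-8. 19. 94.  0. 67.  1.]
shift [ 0.002  0.002 -0.002] yaw err 0.01244812856029398
```

```bash
python3 -m jog '[{"tx":0.005,"ty":0,"tz":0,"ax":0,"ay":0,"az":0,"hand":0},{"tx":0.01,"ty":0,"tz":0,"ax":0,"ay":0,"az":0,"hand":0}]' | grep -E "force|pos"
python3 -m jog '[{"tx":0.005,"ty":0,"tz":0,"ax":0,"ay":0,"az":0,"hand":0},{"tx":0.01,"ty":0,"tz":0,"ax":0,"ay":0,"az":0,"hand":0}]' | grep -E "force|pos"
python3 w.py 50 -17 34
```

```text
tool_pos: [608.8, -34.4, 206.7]
ft_force: [-1.2, -4.3, -0.2]
tool_pos: [608.9, -33.7, 206.7]
ft_force: [-2.4, -10.3, 1.7]
t 13.95 tip plate [ 49.6 -15.5] z 33.7 rot [-1.7998e+02  1.1000e-01  8.0560e+01] F [ -2.4 -10.3   1.7] Fplate [ -0.7 -10.5] gap -0.1 q [-8. 19. 94. -0. 67.  2.]
shift [-0.01   0.002 -0.002] yaw err 0.008306064729396212
```

The stop is felt at about 10 N. One more small nudge to confirm, then retreat.

```bash
python3 -m jog '[{"tx":0.005,"ty":0,"tz":0,"ax":0,"ay":0,"az":0,"hand":0},{"tx":0.005,"ty":0,"tz":0,"ax":0,"ay":0,"az":0,"hand":0},{"tx":0.005,"ty":0,"tz":0,"ax":0,"ay":0,"az":0,"hand":0}]' | grep -E "force|pos"
python3 w.py
python3 -m jog '[{"tx":-0.03,"ty":0,"tz":0,"ax":0,"ay":0,"az":0,"hand":0},{"tx":-0.1,"ty":0,"tz":0,"ax":0,"ay":0,"az":0,"hand":0},{"tx":-0.2,"ty":0,"tz":0,"ax":0,"ay":0,"az":0,"hand":0},{"tx":-0.3,"ty":0,"tz":0,"ax":0,"ay":0,"az":0,"hand":0},{"tx":-0.3,"ty":0,"tz":0,"ax":0,"ay":0,"az":0,"hand":0}]' | grep -E "force|pos"
python3 -m jog '[{"tx":0,"ty":0,"tz":-0.2,"ax":0,"ay":0,"az":0,"hand":0},{"tx":0,"ty":0,"tz":-0.4,"ax":0,"ay":0,"az":0,"hand":0},{"tx":0,"ty":0,"tz":-0.6,"ax":0,"ay":0,"az":0,"hand":0},{"tx":0,"ty":0,"tz":-0.8,"ax":0,"ay":0,"az":0,"hand":0},{"tx":0,"ty":0,"tz":-1,"ax":0,"ay":0,"az":0,"hand":0}]' | grep -E "force|pos"
python3 w.py
```

```text
tool_pos: [609.0, -33.6, 206.7]
ft_force: [-2.1, -10.3, 1.3]
t 14.2 tip plate [ 49.7 -15.5] z 33.7 rot [-1.7998e+02  1.6000e-01  8.0540e+01] F [ -2.1 -10.3   1.3] Fplate [ -0.4 -10.6] gap -0.1 q [-8. 19. 94. -0. 67.  2.]
tool_pos: [601.4, -79.7, 206.8]
ft_force: [0.5, 0.2, 0.9]
tool_pos: [601.5, -77.2, 358.2]
ft_force: [-0.1, -0.4, 0.4]
t 15.03 tip plate [ 49.5 -59.2] z 185.2 rot [ 1.800e+02 -2.000e-02  8.052e+01] F [-0.1 -0.4  0.4] Fplate [-0.1 -0.4] gap 0.1 q [-12.  10.  87.   0.  83.  -3.]
```

```bash
python3 -m jog '[{"tx":-0.2,"ty":0,"tz":0,"ax":0,"ay":0,"az":0,"hand":0},{"tx":-0.4,"ty":-0.1,"tz":0,"ax":0,"ay":0,"az":0,"hand":0},{"tx":-0.6,"ty":-0.2,"tz":0,"ax":0,"ay":0,"az":0,"hand":0},{"tx":-0.8,"ty":-0.3,"tz":0,"ax":0,"ay":0,"az":0,"hand":0},{"tx":-1,"ty":-0.3,"tz":0,"ax":0,"ay":0,"az":0,"hand":0}]' | grep -E "force|pos"
python3 -m jog '[{"tx":-0.2,"ty":0,"tz":0,"ax":0,"ay":0,"az":0,"hand":0},{"tx":-0.4,"ty":-0.1,"tz":0,"ax":0,"ay":0,"az":0,"hand":0},{"tx":-0.6,"ty":-0.2,"tz":0,"ax":0,"ay":0,"az":0,"hand":0},{"tx":-0.6,"ty":-0.2,"tz":0,"ax":0,"ay":0,"az":0,"hand":0},{"tx":-0.6,"ty":-0.2,"tz":0,"ax":0,"ay":0,"az":0,"hand":0}]' | grep -E "force|pos"
python3 - <<'E'
from bench import *
from h import *
a=np.radians(-9.43);C=np.array([562.4,-10.6]);R=np.array([[np.cos(a),-np.sin(a)],[np.sin(a),np.cos(a)]])
s=snapshot("top");H=hsv(s);roi=np.zeros((480,640),np.uint8); roi[170:310,285:410]=255
for n,lo,hi,z in [("ring",[15,120,80],[35,255,255],46),("candle",[120,80,40],[150,255,255],78)]:
    e=cv2.fitEllipse(cv2.convexHull(biggest(cv2.inRange(H,np.array(lo),np.array(hi))&roi))); print(n,e,(ray(s,e[0],z)[:2]-C)@R)
cv2.imwrite("pics/top10.png",s["pixels"][:,:,::-1])
cv2.imwrite("pics/side10.png",snapshot("side")["pixels"][:,:,::-1])
E
```

```text
tool_pos: [530.6, -218.4, 356.6]
ft_force: [0.1, -0.4, -0.1]
tool_pos: [487.2, -302.9, 356.7]
ft_force: [0.2, 0.1, -0.5]
ring ((334.3194885253906, 212.48321533203125), (45.085052490234375, 45.500789642333984), 122.95323944091797) [51.7163819  42.32989433]
candle ((334.3052978515625, 210.8153533935547), (36.75503158569336, 38.17799377441406), 13.871208190917969) [50.88465167 42.62191229]
```

View pics/top10.png

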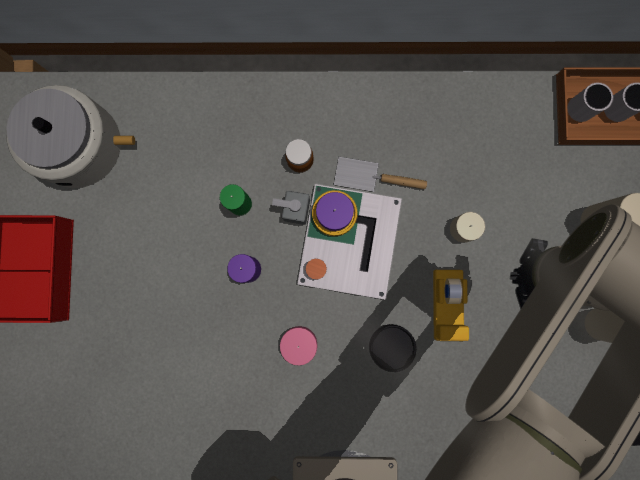

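View pics/side10.png

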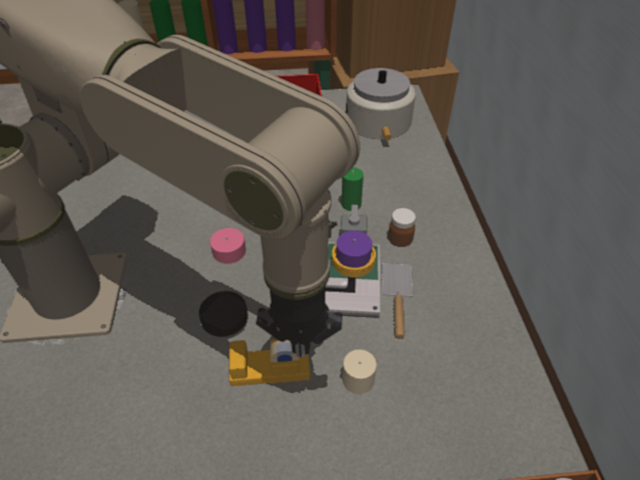

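The carrier is home in the green bay at (334,212), with the candle upright. Every other object is at its original pixel, and the arm is clear with about 100 mm above the dispenser.

```bash
python3 w.py; python3 -c "
from bench import *
print(hand_in())"
```

```text
t 15.97 tip plate [ -25.3 -298.5] z 183.7 rot [ 1.7998e+02 -3.0000e-02  8.0520e+01] F [-0.4  0.3  1. ] Fplate [-0.5  0.3] gap -0.0 q [-37.   5.  93.   0.  82. -27.]
the job is handed in; nothing more can be done
None
```

The yellow carrier is home in the green bay, and I handed the job in at about 16 s of the 48 s allowed. With the fingers shut, I pushed it along the long leg to the corner, where the push force rose to about 12 N. I then turned the tool 90° and pushed it sideways to the end of the slot. There the force rose to about 10 N, and a further 0.75 mm of commanded push moved the fingertips only about 0.1 mm.

- **Position:** the last top view put the carrier at plate (51.7, 42.3) and the candle at (50.9, 42.6), against a nominal (50, 40). That 2–3 mm disagreement fits the slot play plus the 2 mm calibration error; the force at the stop is the firmer evidence.
- **Candle:** it stands upright, and I saw no finger contact with it in any picture.
- **Other objects:** none appears to have moved between the first and last top views; I compared them by eye rather than measuring.
- **Arm:** it was clear of everything at hand-in, with the force reading about zero.

One command was refused early for missing keys and moved nothing.

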